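# Assemble the offshore wind turbine model

## Robot

A 6-joint arm with a two-finger parallel gripper is mounted at the origin on the work surface. World frame = base frame: x ahead of the robot, y to its left, z up, the work surface at z = 0. Lengths are in m, angles in rad, forces in N, time in s.
With the tool pointing down it reaches from about 0.325 to 0.775 m from the base axis. Payload 5.5 kg.
Tool frame: the origin (TCP) lies between the finger pads; the fingertips stand 8 mm ahead of it and the grasp point (between the pads) lies 11 mm behind it (tcp_to_tips is the distance from the TCP to the fingertips, in m); z points along the fingers, y is the line along which they close (so a half turn about z gives the same grasp; the last joint's range is limited). The gripper opens to 88 mm and grips with 3 to 60 N. Pads are 20 mm wide; open, the fingers measure 115 mm over their backs; the gripper's body (75 mm by 178 mm) begins 61 mm behind the grasp point.
Start: joints at [-0.057, 0.091, 1.231, -0, 1.82, -0.057], TCP at [0.6, -0, 0.231] pointing down, gripper open.
Joint ranges: [-2.87, 2.87], [-0.86, 2.18], [0.17, 2.46], [-1.51, 4.65], [0.06, 2.69], [-2.65, 2.65]. Speed limits (rad/s): [2.57, 2.57, 3.01, 3.14, 3.14, 3.14].

## Interface

Orientations are given as a unit quaternion [w, x, y, z].
In Python, from bench import * gives the robot as it stands. Calls block until the motion is done:
- move_to(position, orientation): joint-space move of the TCP to a pose.
- move_l(position, speed=0.15, orientation=None): straight line of the TCP; orientation=None keeps the orientation; speed is the mean speed in m/s.
- movej(angles): joint-space move.
- gripper_open() and close(): open the fingers fully, or close them until they stop; the grip force is fixed at half the most.
- hold(seconds).
- inverse_kinematics(position, orientation): joint angles nearest the present ones, or None.
- state(): the state.
- get_image(name): name is "scene" or "side" or "wrist"; returns a dict with "frame" (384x512x3 uint8, blue, green, red), "depth" (384x512 float32, m along the optical axis (not along the pixel's ray), 0 where there is no reading), "camera_matrix" (3x3 intrinsics, pixels), "view" (4x4, takes a point from world to camera coordinates). Camera axes: x right, y up, looking along -z (the intrinsics and any distortion apply to the point x, -y, -z); pixel columns grow to the right and rows downward; lengths in m; the calibration is good to about 2 mm. A picture is of the moment at which its call begins.
A pose or a line that the arm cannot do raises IKError and nothing moves.
- job_done(): hands the job in; it is judged then, once.
The state is a dict: "time": time; "joint_pos": joint angles; "dq": joint speeds; "joint_torque": joint torques, N m; "ee_pos": TCP position; "ee_rot": TCP orientation; "ft_force": force on the tool from outside, world axes, zero at the start; "moment": the same for the moment, N m; "finger_gap": finger opening in m; "finger_force": force on a finger pad.
Only numpy, scipy, OpenCV 4.12 (cv2) and the standard library are available. Lean on these libraries where they do the work, as an engineer would, in place of code of your own. Each camera call takes 0.05 s, during which the arm holds its last target. There are 200 camera calls.

## Task

Put together the classroom's model of an offshore wind turbine on the blue sea board, building from the bottom up one piece after another: first the yellow base section, then the white section with green bands, then the slimmer white section with the red band, and last the head with its rotor, facing any way. Every piece must sit upright and fully down on the spigot of the one below, and be let go. Leave the green meadow board empty and the three little sample jars standing where they are.

Things in the scene. Friction and masses are not known exactly. Their poses are not given: they have to be found in the camera images.
- sea_board: The target. Blue square board with white wave strokes, 110 x 110 x 12 mm, fixed. In its middle a grey disc 60 mm across, its top 15 mm above the table, with a dark conical spigot 10 mm high, 22 to 12 mm across. Origin: centre of its underside, at table height; z up. A seated base section has its underside 15 mm above this origin.
- meadow_board: Light green square board with small bushes at its corners, of the same size and with the same disc and spigot as the sea board, fixed. Not to be used. Origin: centre of its underside, z up.
- base_section: Yellow round tower section with one black band, standing upright, 56 mm across below and 54 mm at the top, shoulder at 55 mm, topped by a dark conical spigot 10 mm high, 22 to 12 mm across. Socket in its underside: 26 mm across, 12 mm deep. About 0.22 kg. Origin: centre of its underside; z up along its axis. A piece seated on it has its underside 55 mm above this origin.
- lower_section: White round tower section with green bands and a green top, upright, 50 mm across below and 46 mm at the top, shoulder at 55 mm, topped by a dark conical spigot 10 mm high, 22 to 12 mm across. Socket in its underside: 26 mm across, 12 mm deep. About 0.18 kg. Origin: centre of its underside; z up along its axis. A piece seated on it has its underside 55 mm above this origin.
- upper_section: Slimmer white round tower section with a red band and a red top, upright, 42 mm across below and 38 mm at the top, shoulder at 55 mm, topped by a dark conical spigot 10 mm high, 22 to 12 mm across. Socket in its underside: 26 mm across, 12 mm deep. About 0.14 kg. Origin: centre of its underside; z up along its axis. A piece seated on it has its underside 55 mm above this origin.
- nacelle: Turbine head: white neck 36 mm across, 55 mm high, under a grey box 95 mm long (x -50 to 45 mm), 32 mm wide (y), 55 to 85 mm up; grip across its width. Rigid 3-bladed rotor, radius 62 mm, at x = 56 mm, 70 mm up; blade tips 8 to 104 mm up. Socket in its underside: 26 mm across, 12 mm deep. About 0.15 kg. Origin: centre of the neck's underside; x to the rotor, z up.
- jar_amber: Sample jar, amber, 44 mm across and 60 mm high with a narrower steel cap, loose, to be left alone. Origin: centre of its underside, z up.
- jar_green: Sample jar, dark green glass, 44 mm across and 60 mm high with a narrower steel cap, loose, to be left alone. Origin: centre of its underside, z up.
- jar_black: Sample jar, black, 44 mm across and 60 mm high with a narrower steel cap, loose, to be left alone. Origin: centre of its underside, z up.

How it is judged:
By the outcome, as a careful person would: the job done as asked, in the order asked, and still so for the second after the job is handed in, with the robot touching nothing.
It also fails if it takes over 125 s, if anything falls off the work surface, if the arm or the gripper's body presses on something with over 40 N, if the wrist force passes 120 N, or if a joint passes its speed limit or range.

## Working session

There is one attempt and no reset: what is moved stays moved. The work goes in short steps, each a Python script; the robot and the scene stay as the last script left them, time stands still between calls to the robot, and variables do not carry over. Pictures are saved under pics/ and viewed, at most 14 in all, crops included, and the job is handed in when it is done.

```bash
mkdir -p pics; ls; python3 - <<'E'
from bench import *
import cv2,numpy as np
for n in ("scene","side"):
    d=get_image(n); np.savez(f"/tmp/{n}.npz",**d); cv2.imwrite(f"pics/{n}0.png",d["frame"])
    print(n,d["camera_matrix"].tolist(),np.round(d["view"],3).tolist(),(d["depth"]>0).mean(),[k for k in d])
print(state())
E
```

```text
pics
scene [[417.96815487791287, 0.0, 252.27606113573472], [0.0, 417.96815487791287, 194.79933478709205], [0.0, 0.0, 1.0]] [[-0.637, 0.771, -0.02, 0.311], [-0.574, -0.456, 0.68, 0.238], [0.515, 0.445, 0.733, -1.076], [0.0, 0.0, 0.0, 1.0]] 0.9960225423177084 ['frame', 'depth', 'camera_matrix', 'view']
side [[446.61234599412603, 0.0, 252.74000981823613], [0.0, 446.61234599412603, 190.90513438903236], [0.0, 0.0, 1.0]] [[-0.945, -0.327, -0.01, 0.478], [0.185, -0.559, 0.808, -0.144], [-0.27, 0.762, 0.589, -0.954], [0.0, 0.0, 0.0, 1.0]] 0.9960428873697916 ['frame', 'depth', 'camera_matrix', 'view']
{'time': 0.1, 'joint_pos': array([-5.66889942e-02,  9.17774736e-02,  1.23174823e+00, -5.44715071e-05,
        1.81981024e+00, -5.67007503e-02]), 'dq': array([ 2.87479479e-04, -9.79755802e-05, -1.36807362e-03, -2.09378085e-05,
        1.34927883e-03, -1.03945839e-03]), 'joint_torque': array([ 2.46603209e-03, -4.47854412e+01, -4.07573140e+01,  6.99365954e-02,
        2.83264846e-02, -6.35370566e-05]), 'ee_pos': array([5.99746534e-01, 1.16124152e-06, 2.29633328e-01]), 'ee_rot': array([-6.32701130e-04,  7.07107086e-01,  7.07105939e-01, -6.00128518e-04]), 'ft_force': array([ 0.02607594, -0.13816602,  0.16802294]), 'moment': array([-0.05076068, -0.00918442, -0.07072244]), 'finger_force': 0.0, 'finger_gap': 0.08792071927571564}
```

View pics/scene0.png

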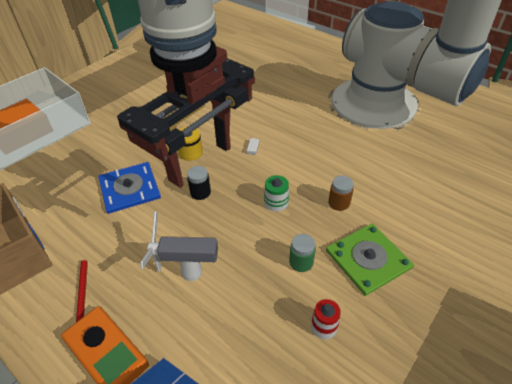

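View pics/side0.png

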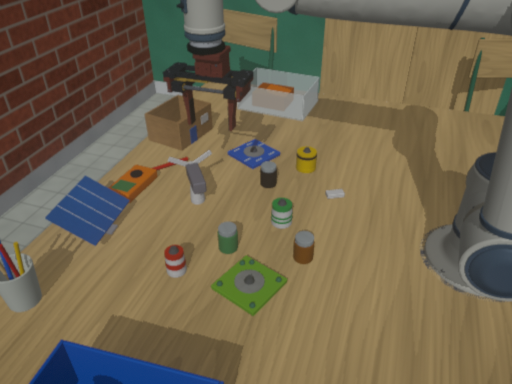

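The scene view shows the sea board at (130,187), yellow base (190,148), green-banded section (277,192), red one (326,318) and nacelle (187,255). The jars are at (199,182), (302,252) and (341,193), and the meadow board is at (369,257). The side view shows all of them unobstructed, with yellow at (307,160), nacelle at (196,180) and sea disc at (254,152).

```bash
cat > h.py <<'E'
import numpy as np,cv2
from scipy.optimize import least_squares
def cloud(d):
    K,V,z=d["camera_matrix"],d["view"],d["depth"]
    v,u=np.indices(z.shape)
    p=np.stack([(u-K[0,2])/K[0,0]*z,-(v-K[1,2])/K[1,1]*z,-z,np.ones_like(z)],-1)
    w=(p@np.linalg.inv(V).T)[...,:3]; w[z==0]=np.nan
    return w
def circle(P,r,c0):
    f=lambda c:np.hypot(*(P-c).T)-r
    s=least_squares(f,c0,loss="soft_l1",f_scale=.001)
    return s.x,np.median(abs(s.fun))
E
python3 - <<'E'
from h import *
D={n:np.load(f"/tmp/{n}.npz") for n in("scene","side")}
W={n:cloud(d) for n,d in D.items()}
seed=dict(scene=dict(base=(190,152),lower=(277,200),upper=(326,325),jblack=(199,188),jgreen=(302,258),jamber=(341,199),sea=(116,184),nac=(190,268)),
 side=dict(base=(307,163),lower=(282,216),upper=(175,265),jblack=(268,180),jgreen=(228,242),jamber=(304,252),sea=(246,153),nac=(197,197)))
rad=dict(base=.0277,lower=.0243,upper=.0203,jblack=.022,jgreen=.022,jamber=.022,nac=.018)
for k in seed["scene"]:
    for n in W:
        u,v=seed[n][k]; p=W[n][v,u]
        s=[n,k,np.round(p,3)]
        if k in rad:
            cam=np.linalg.inv(D[n]["view"])[:3,3]; dr=(p-cam)[:2]; c0=p[:2]+dr/np.linalg.norm(dr)*rad[k]
            P=W[n].reshape(-1,3); m=(np.hypot(*(P[:,:2]-c0).T)<rad[k]+.012)&(P[:,2]>.012)&(P[:,2]<.045)
            if m.sum()>10: s+=[np.round(circle(P[m][:,:2],rad[k],c0),4) if 0 else [np.round(x,4) for x in circle(P[m][:,:2],rad[k],c0)],m.sum()]
        print(*s)
for n in W:
    P=W[n]; F=D[n]["frame"].astype(int); sat=F.max(-1)-F.min(-1)
    # grey discs on the boards + board colour
    for nm,col in (("sea",(F[...,0]-F[...,2]>70)),("meadow",(F[...,1]-F[...,0]>60)&(F[...,1]-F[...,2]>30))):
        m=(col&(P[...,2]>.004)&(P[...,2]<.02)&(P[...,0]>.2)&(P[...,0]<.9)&(abs(P[...,1])<.5)).astype(np.uint8)
        nn,l,st,_=cv2.connectedComponentsWithStats(cv2.morphologyEx(m,cv2.MORPH_CLOSE,np.ones((5,5))))
        for i in np.argsort(-st[1:,4])[:2]+1:
            q=P[(l==i)&(m>0)]; print(n,nm,st[i],np.round(q.mean(0),4),cv2.minAreaRect(q[:,:2].astype(np.float32)*1000))
    m=(P[...,2]>.06)&(P[...,2]<.095)&(sat<40)&(np.hypot(*(P[...,:2]-W[n][seed[n]["nac"][1],seed[n]["nac"][0]][:2]).transpose(2,0,1))<.09)
    top=m&(P[...,2]>.081)&(P[...,2]<.089); q=P[top]; print(n,"nactop",len(q),cv2.minAreaRect(q[:,:2].astype(np.float32)*1000), np.median(q[:,2]))
    q=P[m&(F.min(-1)>170)]; print("rotor",len(q),q.mean(0) if len(q) else 0)
E
```

```text
scene base [ 0.449 -0.211  0.026] [array([ 0.4301, -0.2327]), np.float64(0.0007)] 255
side base [ 0.421 -0.206  0.033] [array([ 0.4312, -0.2332]), np.float64(0.001)] 202
scene lower [0.448 0.029 0.033] [array([0.4296, 0.0133]), np.float64(0.0007)] 292
side lower [0.422 0.034 0.035] [array([0.4304, 0.0125]), np.float64(0.0008)] 240
scene upper [0.611 0.244 0.046] [array([0.594 , 0.2338]), np.float64(0.0005)] 293
side upper [0.585 0.249 0.032] [array([0.5946, 0.2332]), np.float64(0.0006)] 247
scene jblack [ 0.52  -0.112  0.033] [array([ 0.5062, -0.1263]), np.float64(0.0005)] 243
side jblack [ 0.499 -0.101  0.029] [array([ 0.5074, -0.1269]), np.float64(0.0009)] 182
scene jgreen [0.535 0.148 0.045] [array([0.5162, 0.1356]), np.float64(0.0003)] 268
side jgreen [0.508 0.154 0.034] [array([0.5172, 0.1348]), np.float64(0.0006)] 236
scene jamber [0.37  0.124 0.033] [array([0.3522, 0.1132]), np.float64(0.0005)] 260
side jamber [0.347 0.133 0.035] [array([0.3531, 0.1123]), np.float64(0.0007)] 232
scene sea [ 0.608 -0.269  0.016]
side sea [ 0.604 -0.227  0.017]
scene nac [0.665 0.01  0.037] [arr
[... 576 characters left out ...]
375) 0.08502930780376389
rotor 80 [ 0.68275727 -0.04940445  0.08339823]
side sea [229 144  50  24 434] [ 0.585  -0.2304  0.0117] ((590.1914672851562, -246.63607788085938), (105.73491668701172, 105.44257354736328), 62.3299446105957)
side sea [251 141   9   4  22] [ 0.6005 -0.2994  0.013 ] ((601.1007080078125, -298.6340026855469), (24.68378257751465, 15.485725402832031), 0.23191815614700317)
side meadow [ 212  257   74   57 1537] [0.4315 0.2372 0.0118] ((434.25811767578125, 228.2421875), (108.61666107177734, 106.74946594238281), 68.90022277832031)
side nactop 358 ((659.6266479492188, -2.4996414184570312), (83.94574737548828, 112.09073638916016), 33.14316940307617) 0.08470423541784489
rotor 0 0
```

```bash
cat >> h.py <<'E'
def q(t): return [0,np.cos(t/2),np.sin(t/2),0]   # tool down; tool x at heading t, fingers close across it
E
python3 - <<'E'
from bench import *
from h import *
for n in("scene","side"):
    d=np.load(f"/tmp/{n}.npz");P=cloud(d);F=d["frame"].astype(int)
    m=(P[...,2]>.082)&(P[...,2]<.088)&(F.max(-1)<150)&(np.hypot(P[...,0]-.654,P[...,1]+.004)<.07)
    print(n,m.sum(),cv2.minAreaRect(P[m][:,:2].astype(np.float32)*1000))
for nm,(x,y) in dict(sea=(.56,-.235),nac=(.62,-.004)).items():
    move_to([x,y,.27],q(np.pi/2)); hold(.3); d=get_image("wrist"); np.savez(f"/tmp/w{nm}.npz",**d); cv2.imwrite(f"pics/w{nm}.png",d["frame"])
    print(state()["ee_pos"],state()["time"])
E
python3 -c "
import cv2,numpy as np
cv2.imwrite('pics/w.png',cv2.resize(np.hstack([cv2.imread('pics/wsea.png'),cv2.imread('pics/wnac.png')]),(800,300)))"
```

```text
scene 936 ((665.13916015625, 1.3943939208984375), (61.347591400146484, 105.7973403930664), 33.03068923950195)
side 312 ((657.07080078125, -3.1741485595703125), (79.0303955078125, 109.61006927490234), 35.961395263671875)
[ 0.56031309 -0.2341098   0.26991818] 1.4083
[ 0.61997165 -0.00499821  0.27004444] 2.7
```

View pics/w.png

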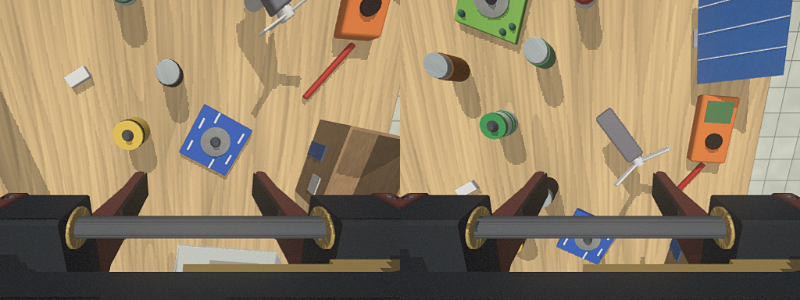

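The left half shows the sea board whole, with its disc at about (275,182) in full pixels. In the right half the grey nacelle box runs from about (260,147) to (301,205), with the rotor at its lower right end (about 305,208).

```bash
python3 - <<'E'
from h import *
d=np.load("/tmp/wsea.npz");P=cloud(d);F=d["frame"].astype(int)
m=(F[...,0]-F[...,2]>60)&(P[...,2]<.03)&(np.hypot(P[...,0]-.59,P[...,1]+.25)<.085)
print("board",cv2.minAreaRect(P[m][:,:2].astype(np.float32)*1000),np.median(P[m][:,2]))
for lo,hi,r in((.0135,.017,.045),(.018,.028,.03)):
    m=(P[...,2]>lo)&(P[...,2]<hi)&(F.max(-1)-F.min(-1)<40)&(np.hypot(P[...,0]-.59,P[...,1]+.25)<r)
    c,r=cv2.minEnclosingCircle(P[m][:,:2].astype(np.float32)); print("disc",m.sum(),c,r,P[m].mean(0))
m=(P[...,2]>.05)&(P[...,2]<.058)&(np.hypot(P[...,0]-.431,P[...,1]+.233)<.045)
print("base",cv2.minEnclosingCircle(P[m][:,:2].astype(np.float32)))
d=np.load("/tmp/wnac.npz");P=cloud(d);F=d["frame"].astype(int)
m=(P[...,2]>.08)&(P[...,2]<.092)&(F.max(-1)<150)&(np.hypot(P[...,0]-.654,P[...,1]+.004)<.09)
n,l,s,_=cv2.connectedComponentsWithStats(m.astype(np.uint8)); i=1+np.argmax(s[1:,4])
Q=P[l==i][:,:2]; lo=Q.mean(0); print("nac",s[i],lo,cv2.minAreaRect(Q.astype(np.float32)*1000))
m=(P[...,2]>.06)&(P[...,2]<.11)&(F.min(-1)>170)&(np.hypot(P[...,0]-.654,P[...,1]+.004)<.12)
print("rotor",m.sum(),P[m].mean(0))
m=(P[...,2]>.05)&(P[...,2]<.058)&(np.hypot(P[...,0]-.43,P[...,1]-.013)<.04)
print("lower",cv2.minEnclosingCircle(P[m][:,:2].astype(np.float32)))
E
```

```text
board ((591.2928466796875, -254.2108612060547), (109.15632629394531, 108.98211669921875), 61.90898132324219) 0.012645444275288242
disc 955 (0.5901976823806763, -0.25023025274276733) 0.04462627321481705 [ 0.59117515 -0.25341709  0.01555447]
disc 123 (0.5970782041549683, -0.24739700555801392) 0.018829280510544777 [ 0.59099171 -0.25314524  0.02301811]
base ((0.4313352406024933, -0.23405060172080994), 0.02748914808034897)
nac [ 251  139   60   69 1747] [6.52469562e-01 9.31433991e-06] ((653.76904296875, -2.0780906677246094), (31.938045501708984, 95.92974853515625), 36.6871223449707)
rotor 300 [ 0.68916256 -0.04642106  0.09014013]
lower ((0.43041670322418213, 0.011497510597109795), 0.023802652955055237)
```

```bash
cat >> h.py <<'E'
SEA=np.array([.5915,-.2525]); T=np.pi/2
def tcp(xy,z): return [xy[0],xy[1],z]
def pick(b,xy,g,t,carry):
    """grasp with the TCP g above the underside, lift the underside to carry"""
    b.gripper_open(); b.move_to(tcp(xy,max(g+.11,.15)),q(t)); b.move_l(tcp(xy,g),.12); b.hold(.2)
    b.close(); s=b.state(); print("gap",s["finger_gap"],s["finger_force"],s["ee_pos"])
    b.move_l(tcp(xy,g+carry),.15); print("lifted gap",b.state()["finger_gap"],b.state()["ft_force"])
def over(b,xy,g,t,carry): b.move_to(tcp(xy,g+carry),q(t)); b.hold(.3)
def lower(b,xy,g,z,speed=.05):
    """lower the underside to z in two stages, watching the force"""
    b.move_l(tcp(xy,g+z+.014),.1); b.hold(.2); f0=b.state()["ft_force"]
    for dz in(.008,.004,.0015,.0005):
        b.move_l(tcp(xy,g+z+dz),speed); b.hold(.1); s=b.state()
        df=s["ft_force"]-f0; print(dz,np.round(df,1),np.round(s["ee_pos"],4))
        if np.linalg.norm(df)>12: print("stopped"); return
def release(b,xy,g,z):
    b.gripper_open(); b.hold(.3); b.move_l(tcp(xy,g+z+.1),.15)
E
python3 - <<'E'
import bench as b
from h import *
p=(.431,-.2335); pick(b,p,.025,T,.1); over(b,SEA,.025,T,.1)
d=b.get_image("side"); cv2.imwrite("pics/c1.png",d["frame"])
lower(b,SEA,.025,.015); print(b.state()["time"])
E
```

```text
gap 0.05460417142770844 30.00005543231964 [ 0.43095459 -0.23348742  0.02497216]
lifted gap 0.054617978377393524 [ 0.3745994  -0.0027531  -2.40259389]
0.008 [-1.   0.5  0.5] [ 0.5914 -0.2524  0.0478]
0.004 [ 0.5  0.  -0.3] [ 0.5915 -0.2525  0.0439]
0.0015 [0.5 0.9 0.5] [ 0.5915 -0.2525  0.0415]
0.0005 [-0.5  0.1 -0.8] [ 0.5915 -0.2525  0.0405]
10.475
```

```bash
cat >> h.py <<'E'
def check(b,z,r,name):
    """height of shoulder and centre of the side wall of the piece with underside at z"""
    for n in("scene","side"):
        d=b.get_image(n);P=cloud(d).reshape(-1,3)
        near=np.hypot(*(P[:,:2]-SEA).T)
        w=P[(near<r+.012)&(P[:,2]>z+.01)&(P[:,2]<z+.047)]
        top=P[(near<r-.002)&(near>.013)&(P[:,2]>z+.05)&(P[:,2]<z+.075)]
        print(n,"centre",circle(w[:,:2],r,SEA) if len(w)>20 else len(w),"shoulder",np.median(top[:,2]),"want",z+.055,"tilt",np.round(np.linalg.lstsq(np.c_[top[:,:2]-SEA,np.ones(len(top))],top[:,2],rcond=None)[0],3))
        cv2.imwrite(f"pics/{name}_{n}.png",d["frame"])
E
python3 - <<'E'
import bench as b
from h import *
release(b,SEA,.025,.015)
p=(.430,.0125); pick(b,p,.025,T,.15); check(b,.015,.0277,"base")
over(b,SEA,.025,T,.15); print(b.state()["time"])
d=b.get_image("side"); cv2.imwrite("pics/c2.png",d["frame"])
E
```

```text
gap 0.048416818496455134 29.960199952147377 [0.43000017 0.01249489 0.02495616]
lifted gap 0.047841009652626415 [-0.49712905  0.28630192 -1.62234996]
scene centre (array([ 0.5908891 , -0.25173433]), np.float64(0.0005938480542010509)) shoulder 0.07046550475566443 want 0.07 tilt [-0.002 -0.006  0.07 ]
side centre (array([ 0.59198331, -0.25238293]), np.float64(0.0009794199555331964)) shoulder 0.07016592806134958 want 0.07 tilt [ 0.012 -0.006  0.07 ]
18.5167
```

```bash
python3 - <<'E'
import bench as b
from h import *
print(b.state()["finger_gap"]); lower(b,SEA,.025,.070); print(b.state()["time"])
E
```

```text
0.04831076535310047
0.008 [ 0.   0.9 -0. ] [ 0.5914 -0.2524  0.1028]
0.004 [-0.4  1.5 -1.2] [ 0.5914 -0.2525  0.0989]
0.0015 [ 0.4  0.1 -1. ] [ 0.5915 -0.2525  0.0965]
0.0005 [ 0.1  1.2 -0.8] [ 0.5915 -0.2525  0.0955]
20.9917
```

View pics/c2.png

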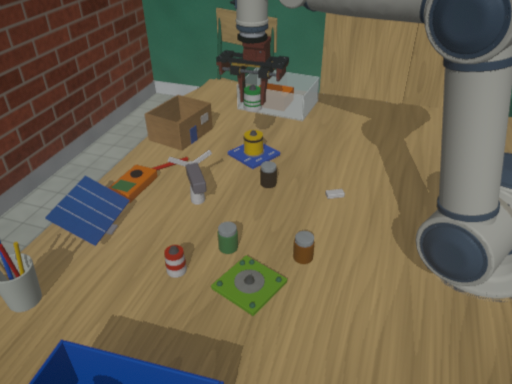

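The base sits on the sea board at (254,143). The green-banded section hangs upright in the gripper above it at (252,96).

```bash
python3 - <<'E'
import bench as b
from h import *
release(b,SEA,.025,.070)
over(b,(.55,0),.025,T,.18)
p=(.5943,.2335); pick(b,p,.025,T,.21); check(b,.070,.0243,"lower")
over(b,(.55,0),.025,T,.21);over(b,SEA,.025,T,.21)
d=b.get_image("side"); cv2.imwrite("pics/c3.png",d["frame"])
lower(b,SEA,.025,.125); print(b.state()["time"],b.state()["finger_gap"])
E
```

```text
gap 0.0399470649696395 29.965041238465346 [0.59428452 0.23349783 0.02496568]
lifted gap 0.040165243875687054 [ 0.18868278 -1.13416863 -0.76460354]
scene centre (array([ 0.59110962, -0.25189494]), np.float64(0.0007138406402568132)) shoulder 0.12591443921726386 want 0.125 tilt [-0.008 -0.008  0.126]
side centre (array([ 0.59204727, -0.25264747]), np.float64(0.0010299162959929893)) shoulder 0.12528554389083935 want 0.125 tilt [ 0.01  -0.034  0.125]
0.008 [-0.8  0.1  1.4] [ 0.5914 -0.2524  0.1578]
0.004 [-0.6 -0.4  0.4] [ 0.5915 -0.2525  0.1539]
0.0015 [-0.1 -0.9 -0.2] [ 0.5915 -0.2525  0.1515]
0.0005 [-0.8  1.3  1. ] [ 0.5915 -0.2525  0.1505]
34.275 0.040170837211915625
```

```bash
python3 - <<'E'
import bench as b
from h import *
release(b,SEA,.025,.125)
t=np.deg2rad(126.7); p=(.655,-.004)
pick(b,p,.067,t,.22); check(b,.125,.0203,"upper")
d=b.get_image("side"); cv2.imwrite("pics/c4.png",cv2.resize(d["frame"][:220,120:400],None,fx=2.5,fy=2.5))
s=b.state(); print(s["time"],s["finger_gap"],s["joint_pos"],s["moment"])
E
```

```text
gap 0.03158568451291333 29.93696004152298 [ 0.65501816 -0.00401202  0.06695087]
lifted gap 0.03148071515374698 [-0.4810497  -0.30095009 -1.32047447]
scene centre 0 shoulder nan want 0.18 tilt [0. 0. 0.]
side centre (array([ 0.59186688, -0.25311047]), np.float64(0.0010346074468604114)) shoulder 0.1800126401124763 want 0.18 tilt [ 0.041 -0.018  0.18 ]
41.4583 0.03184661461634862 [-5.80224053e-02  2.67747575e-01  9.34379865e-01 -2.24951013e-05
  1.94096252e+00 -6.98565776e-01] [ 0.02546803 -0.04201952  0.03612561]
  return _methods._mean(a, axis=axis, dtype=dtype,
  ret = ret.dtype.type(ret / rcount)
```

View pics/c4.png

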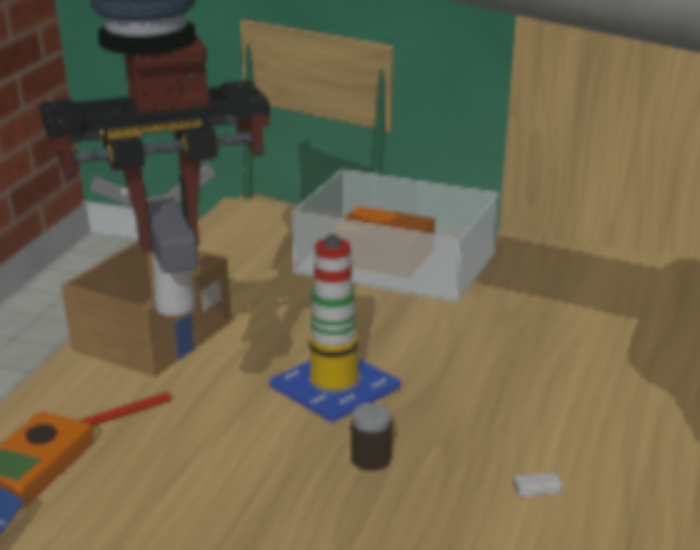

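The three seated sections stand straight at about (335,320) in the crop. The nacelle hangs level in the gripper at (172,240), with its neck below at (173,290).

```bash
python3 - <<'E'
import bench as b
from h import *
b.move_l(tcp(SEA,.287),.12); b.hold(.4)
d=b.get_image("side"); P=cloud(d).reshape(-1,3)
w=P[(np.hypot(*(P[:,:2]-SEA).T)<.03)&(P[:,2]>.226)&(P[:,2]<.265)]; print(len(w),circle(w[:,:2],.018,SEA))
print([circle(w[(w[:,2]>a)&(w[:,2]<a+.015)][:,:2],.018,SEA)[0] for a in(.226,.25)])
lower(b,SEA,.067,.180); print(b.state()["time"],b.state()["finger_gap"])
cv2.imwrite("pics/c5.png",cv2.resize(b.get_image("side")["frame"][:220,120:400],None,fx=2.5,fy=2.5))
E
```

```text
186 (array([ 0.59135392, -0.25317151]), np.float64(0.0014667474016980108))
[array([ 0.59138481, -0.25232492]), array([ 0.59196694, -0.25366986])]
0.008 [ 0.1  1.2 -0.7] [ 0.5914 -0.2525  0.2549]
0.004 [-0.3 -0.1 -1.9] [ 0.5915 -0.2525  0.2509]
0.0015 [ 0.4 -0.6 -0.1] [ 0.5915 -0.2525  0.2485]
0.0005 [ 0.3 -0.2 -1.5] [ 0.5915 -0.2525  0.2475]
46.2167 0.032082149630071326
```

View pics/c5.png

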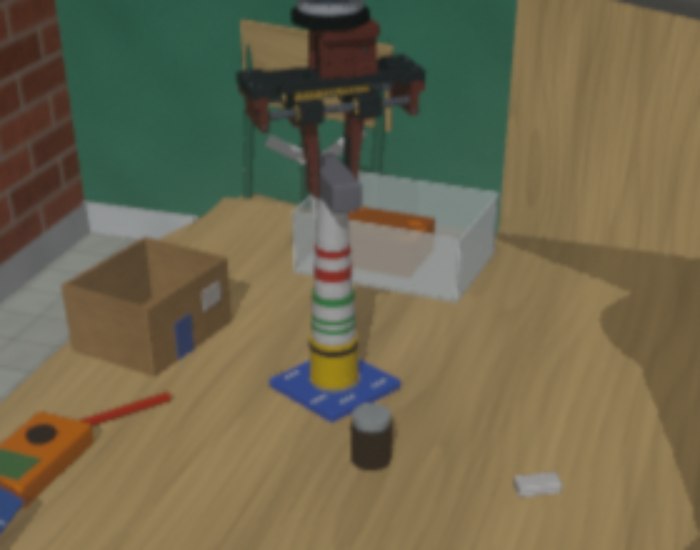

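The nacelle's neck meets the red section at (333,245) with no visible gap, and the tower is straight. I'll release it now.

```bash
python3 - <<'E'
import bench as b
from h import *
release(b,SEA,.067,.180); b.move_to([.5,-.02,.33],q(T)); b.hold(.5)
I=[]
for n in("scene","side"):
    d=b.get_image(n);P=cloud(d).reshape(-1,3);r=np.hypot(*(P[:,:2]-SEA).T)
    t=P[(r<.05)&(P[:,2]>.255)&(P[:,2]<.275)]
    print(n,len(t),"box top",np.median(t[:,2]),"want .265", np.round(np.linalg.lstsq(np.c_[t[:,:2]-SEA,np.ones(len(t))],t[:,2],rcond=None)[0],3))
    for c in((.5065,-.1265),(.5167,.135),(.3527,.1128)):
        w=P[(np.hypot(*(P[:,:2]-c).T)<.034)&(P[:,2]>.012)&(P[:,2]<.045)]; print(c,circle(w[:,:2],.022,np.array(c))[0] if len(w)>20 else len(w))
    I.append(d["frame"])
cv2.imwrite("pics/end.png",cv2.resize(np.hstack(I),(800,300))); print(b.state()["time"])
E
```

```text
scene 843 box top 0.26482770434995073 want .265 [-0.15  -0.106  0.265]
(0.5065, -0.1265) [ 0.50620834 -0.12625068]
(0.5167, 0.135) [0.51628095 0.13566874]
(0.3527, 0.1128) [0.35216074 0.1132467 ]
side 200 box top 0.2645602121491012 want .265 [-0.102 -0.083  0.264]
(0.5065, -0.1265) [ 0.5073266  -0.12682309]
(0.5167, 0.135) [0.51711801 0.13484515]
(0.3527, 0.1128) [0.35310723 0.11251711]
49.9417
```

View pics/end.png

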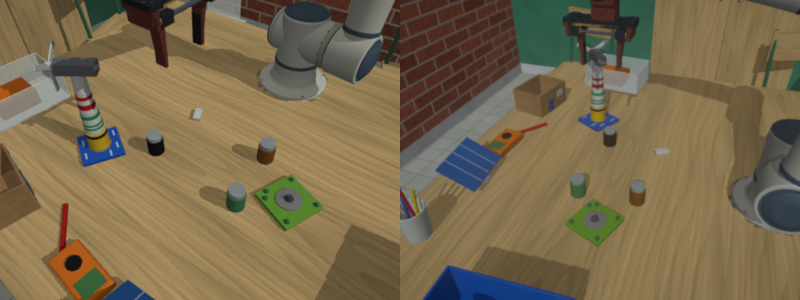

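The tower stands complete on the sea board at (90,100) in the left view, and the jars and meadow board are untouched. The tilt fit included box-wall points, so I'll repeat it on top-face points only.

```bash
python3 - <<'E'
import bench as b
from h import *
def fit(P,c,z):
    r=np.hypot(*(P[:,:2]-c).T); t=P[(r<.05)&(abs(P[:,2]-z)<.01)]
    A=np.c_[t[:,:2]-c,np.ones(len(t))]
    s=least_squares(lambda x:A@x-t[:,2],[0,0,z],loss="cauchy",f_scale=.0005).x
    return np.round(s,4)
for n in("scene","side"):
    print(n,"on table",fit(cloud(np.load(f"/tmp/{n}.npz")).reshape(-1,3),np.array([.655,-.004]),.085),"seated",fit(cloud(b.get_image(n)).reshape(-1,3),SEA,.265))
E
```

```text
scene on table [-0.0274 -0.0148  0.0851] seated [-0.0289 -0.0217  0.2653]
side on table [-0.0244 -0.0181  0.0848] seated [-0.0198 -0.0192  0.2648]
```

The tilt is the same as when the nacelle stood on the table, so it is upright and fully seated.

```bash
python3 -c "
from bench import *
print(job_done())"
```

```text
the job is handed in; nothing more can be done
None
```

The wind turbine is assembled on the sea board in the order asked, with every piece upright, fully seated and let go, the meadow board empty and the jars unmoved, and the job was handed in at about 50 s.

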